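# Dock and prime the dosing cartridge

### The arm

A 6-joint arm with a two-finger parallel gripper is mounted at the origin on the work surface. World frame = base frame: x ahead of the robot, y to its left, z up, the work surface at z = 0. Lengths are in mm, angles in rad, forces in N, time in s.
With the tool pointing down it reaches from about 275 to 1000 mm from the base axis. Payload 8.4 kg.
Tool frame: the origin (TCP) lies on the mounting face of the last link; the fingertips stand 173 mm ahead of it and the grasp point (between the pads) lies 155 mm ahead of it; z points along the fingers, y is the direction in which the jaws open and shut (so a half turn about z gives the same grasp; the last joint's range is limited). The gripper opens to 85 mm and grips with 20 to 120 N. Pads are 22 mm wide; open, the fingers measure 114 mm over their backs; the gripper's body (76 mm by 85 mm) begins 54 mm behind the grasp point. The pads swing forward as they close: fully open they stand 13 mm farther back than shut.
Start: joints at [1.106, 0.353, 1.633, -0, 1.155, -0.002], TCP at [279.034, 559.258, 404.681] pointing down, gripper open.
Joint ranges: [-2.63, 2.63], [-0.92, 2.1], [0.06, 2.66], [-1.3, 4.44], [0, 2.69], [-3.02, 3.02]. Speed limits (rad/s): [2.22, 2.22, 2.79, 3.14, 3.14, 3.14].

### API

Orientations are given as [roll, pitch, yaw] about the fixed x, y, z axes, in that order (R = Rz(yaw) Ry(pitch) Rx(roll)).
In Python, from rig import r, grab_frame, spotter gives the robot as it stands.
- The arm moves only by the tool apply_moves, never from a script. Its argument "motion" is text: rows parted by semicolons, each of 5 numbers parted by spaces: the opening, from -1 (shut) to 1 (fully open), then the shift along the tool's x, y, z as a fraction of full scale, then the turn about the tool's z as a fraction of full scale. In form: hand x y z twist; .... A call has 1 to 20 rows; each row is the pose to reach, as a shift and turn from the pose commanded when the call began, along the tool's axes at that moment, turning the shorter way round; what a row does not reach only later rows make up. Full scale, the value 1, is 1 m for a shift and pi rad for a turn. A row lasts 1/12 s, in which the tool goes at most 41.7 mm and 7.16 degrees, less where a joint would pass 70% of its speed; a pose out of reach is approached as far as the arm can. A call with a number of a shift or a turn outside -1 to 1 is refused whole. A call with a gripper value outside its range is refused whole. The fingers move at their own pace and stop on an object; "squeeze" is the grip in N (left out, the last holds). Time passes only in rows, so rows that repeat a pose let the fingers close. It gives the time, the measured TCP pose, the force and the opening at its end, in the units of the state.
- r.sense(): the state, without advancing time (a new reading comes with each control period).
- grab_frame(name): name is "side" or "top"; returns a dict with "img" (480x640x3 uint8, red, green, blue), "fx", "fy", "cx", "cy" (pixels), "dist_coeffs" ([k1, k2, p1, p2, k3] as OpenCV has them; the pictures are not rectified), "R" (3x3) and "t" (3): a world point X has camera coordinates R X + t. Camera axes: x right, y down, z forward; pixel columns grow to the right and rows downward; lengths in mm; the calibration is good to about 2 mm. A picture is of the moment at which its call begins. There is no depth.
- r.sign_off(): hands the job in, once; it reports no verdict.
Trained networks look in the newest picture that a camera, given by its name, has taken for a name from the list of things; names that differ only in an ending like _2 or _b are one class to them, and where a whole thing is asked for, a point or a joint stands for the part that bears it (a point fixed in the world has none). Each returns a list of dicts, best first, with "conf" (0 to 1); they miss things now and then, are a little off and sometimes report something else, mostly with a low value. They report only what shows in the picture. A call takes as long as a camera call. They do not tell look-alikes from the thing itself.
- spotter.boxes_of(query, camera): "point" ([x, y, z] in mm, in world coordinates, good to about 4 mm: the middle of the surface that is visible of it).
- spotter.place_of(query, camera): "point" ([x, y, z] in mm, in world coordinates, good to about 4 mm: a listed point, or the origin of a listed thing).
The state is a dict: "clock": time; "qpos": joint angles; "qvel": joint speeds; "joint_efforts": joint torques, N m; "eef_pos": TCP position; "tcp_rot": TCP orientation; "contact_force": force on the tool from outside, world axes, zero at the start; "wrist_torque": the same for the moment, N m; "opening": opening from 0.0 (shut) to 1.0 (fully open).
Only numpy, scipy, OpenCV 4.12 (cv2) and the standard library are available. Lean on these libraries where they do the work, as an engineer would, in place of code of your own. Each camera call takes 0.05 s, during which the arm holds its last target.

### The job

Lift the dosing cartridge with the blue knob by its black carrying handle (never by its knob), set it down fully home in the empty metal cradle and let go of it. Then take its blue knob, twist it clockwise all the way to its stop to prime the pump, and release it so that it springs back. Leave the yellow cartridge and everything else on the table where they are.

Things in the scene. Friction and masses are not known exactly. Their poses are not given: they have to be found in the camera images.
- blue_center (a point): centre of the box body of the cartridge to be docked (loose, about 0.7 kg): white box 190 x 90 x 50 mm (x, y, z) with a blue band round its foot. This point is at the box's mid-height, 25 mm above its underside. x runs along its length, z up; the knob end is at -x
- blue_handle (a point): centre of the handle's crossbar: black arch across the box, bar 18 mm thick in x, 82 long in y, 24 high, centre 92 mm above the underside (top 104 mm), 25 mm to +x of the box's centre; 30 mm free below the bar, between posts 62 mm apart. Axes as the box
- blue_grip (a point): on the knob's axis at mid-height of its grip, 71.5 mm above the box's underside, 60 mm to -x of the box's centre. Grip: upright blue bar 52 mm long, 14 wide, 26 high (58.5 to 84.5 mm above the underside) on a blue disc of 52 mm diameter, white mark at its -x end. At rest the bar lies along the box's x. This point's axes are the box's and do not turn with the knob
- blue_knob (a joint): angle of the blue knob about its vertical axis on the cartridge: 0 at rest, grows clockwise seen from above, stop at 1.2 rad. A spring pulls it back to 0 (0.06 N m at rest, 0.2 N m at the stop)
- cradle_floor (a point): centre of the cradle's inner floor. Fixed dark plate, floor 12 mm above the table, inside 204 x 104 mm (x, y): 7 mm of play round the cartridge on each side; aluminium rim 6 mm thick, 20 mm above the floor. Cartridge axes match when docked knob end at -x; the other way round is allowed too. The rim stops it turning, after up to 0.07 rad of play each way, while the knob is twisted
- yellow_center (a point): centre of the box of a second cartridge, the same but with yellow knob and band (its knob's axis 60 mm towards -x, handle 25 mm towards +x, 104 mm high); to be left alone
- spray: pale translucent bottle with white label and blue cap, 64 mm diameter, 160 mm high, origin under its foot; leave alone
- jar: amber jar with white label and lid, 76 mm diameter, 100 mm high, origin under its foot; leave alone
- bowl: steel bowl, 130 mm across, 60 mm high, origin under its foot; leave alone
- tub: open red tub, 140 x 100 x 60 mm, origin under its centre; leave alone
- can: metal can with pale label and white lid, 68 mm diameter, 90 mm high, origin under its foot; leave alone
- spatula: spatula lying flat on the table near the robot, handle to its -x; leave alone
Things that resemble listed ones, but are neither listed nor needed, are in the scene too. Leave any orange look-alike of the part that bears blue_center alone.

How it is judged (in metres and radians):
On the way, in this order (a step that is already met when the one before it is completed fails the run):
1. the blue cartridge lies fully home in the cradle and has been let go (z of blue_center in the frame of cradle_floor below 0.029 m and horizontal distance between blue_center and cradle_floor below 0.014 m and angle between blue_center's own z axis and vertical below 0.05 rad and contact force between blue and the fingers below 0.1 N), for 0.2 s.
2. its knob has been twisted to the stop (value of joint blue_knob above 1.08 rad), for 0.1 s.
3. the knob has been released and has sprung back (value of joint blue_knob below 0.12 rad and contact force between blue and the fingers below 0.1 N), for 0.2 s.
At the end, for the whole second after the job is handed in: the blue cartridge lies level (within 0.05 rad) on the cradle's floor (box centre less than 29 mm above it, within 14 mm of its centre sideways), at rest, its knob sprung back to within 0.12 rad of its rest angle; everything else still in its place (z of blue_center in the frame of cradle_floor below 0.029 m and horizontal distance between blue_center and cradle_floor below 0.014 m and angle between blue_center's own z axis and vertical below 0.05 rad and value of joint blue_knob below 0.12 rad and linear speed of blue below 0.02 m/s); the robot touches nothing.
It fails at once if the cartridge was lifted (more than 15 mm) by its knob (distance between the grasp point and blue_grip below 0.035 m and contact force between blue_knob and the fingers above 1 N and height (world z) of blue_center above 0.052 m).
It fails at once if the knob was twisted (over 0.4 rad) before the cartridge was in the cradle (value of joint blue_knob above 0.4 rad and horizontal distance between blue_center and cradle_floor above 0.03 m).
It fails at once if the yellow cartridge was shifted by more than 30 mm (distance of yellow_center from where it was at the start of the episode above 0.03 m).
It fails at once if another thing on the table was shifted by more than 30 mm (distance of any of spray, jar, bowl, tub, can, spatula from where it was at the start of the episode above 0.03 m).
It also fails if it takes over 58 s, if anything falls off the work surface, if the arm or the gripper's body presses on something with over 40 N, if the wrist force passes 120 N, or if a joint passes its speed limit or range.

## Working session

There is one attempt and no reset: what is moved stays moved. The work goes in short steps, Python scripts to look and compute and a tool call to move; the robot and the scene stay as the last step left them, time stands still between calls to the robot, and variables do not carry over. Pictures are saved under pics/ and viewed, and the job is handed in when it is done.

Besides the shell and the picture viewer there is one more tool, called after "Call:" as a command line: name --argument value ..., lists and objects as JSON in quotes. apply_moves: Moves the arm, as the interface text tells. Its arguments: {"type":"object","properties":{"motion":{"type":"string"},"squeeze":{"type":"number"}},"required":["motion"]}

```bash
mkdir -p pics; ls
python3 - <<'E'
from rig import r, grab_frame, spotter
import cv2
s=r.sense(); print({k:s[k] for k in ('clock','eef_pos','tcp_rot','opening')})
for c in('top','side'):
    f=grab_frame(c); cv2.imwrite(f'pics/{c}0.png',f['img'][:,:,::-1])
    for q in('blue_center','blue_handle','blue_grip','cradle_floor','yellow_center'):
        print(c,q,[([round(v) for v in d['point']],round(d['conf'],2)) for d in spotter.place_of(q,c)])
print(r.sense()['clock'])
E
```

```text
pics
{'clock': 0.0, 'eef_pos': array([278.93193709, 559.05118351, 403.9425065 ]), 'tcp_rot': array([-3.14018018e+00, -6.73236584e-06,  2.67880752e+00]), 'opening': 1.0016531144320862}
top blue_center [([769, -289, 19], 0.76), ([518, -248, 24], 0.63)]
top blue_handle [([544, -240, 92], 0.89), ([750, -304, 90], 0.74)]
top blue_grip [([463, -261, 71], 0.87), ([798, -232, 70], 0.73)]
top cradle_floor [([536, 208, 12], 0.94)]
top yellow_center [([503, 0, 27], 0.82)]
side blue_center [([519, -246, 23], 0.93), ([770, -282, 29], 0.56)]
side blue_handle [([545, -236, 91], 0.93), ([759, -81, 0], 0.25)]
side blue_grip [([803, -236, 72], 0.85), ([460, -266, 74], 0.72)]
side cradle_floor [([533, 210, 17], 0.67)]
side yellow_center [([502, -1, 27], 0.97), ([754, -83, 2], 0.71)]
0.6
```

View pics/top0.png

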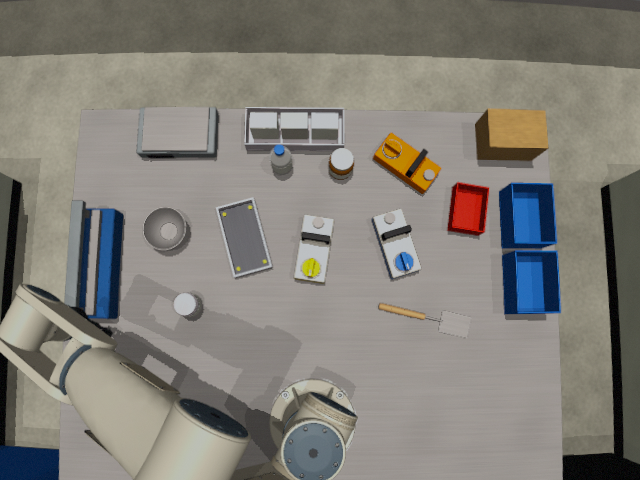

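View pics/side0.png

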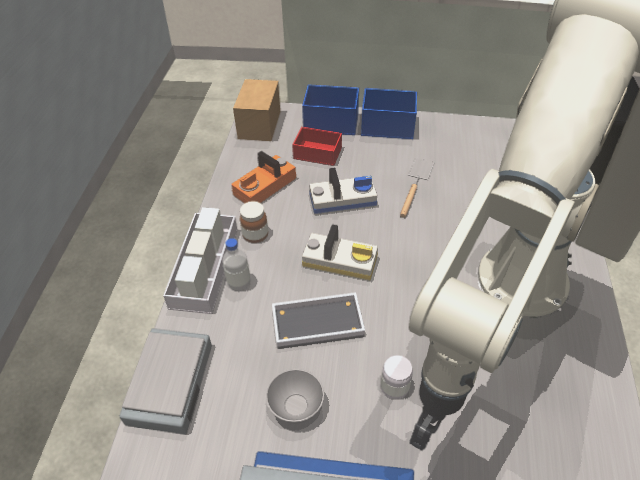

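The top view shows the blue cartridge at about (395,243) with its knob at (403,262), the empty cradle at (244,237), the yellow cartridge at (314,250) and the orange look-alike at (407,162). Next I'll refine the yaws in metric rectified views.

```bash
cat > h.py <<'E'
import numpy as np, cv2
def rect(f,z,cx,cy,w=300,sc=2):
    # metric view: up=+x, left=+y
    n=w*sc
    j,i=np.meshgrid(np.arange(n),np.arange(n))
    X=cx+w/2-i/sc; Y=cy+w/2-j/sc
    P=np.stack([X,Y,np.full_like(X,z)],-1).reshape(-1,3).astype(float)
    K=np.array([[f['fx'],0,f['cx']],[0,f['fy'],f['cy']],[0,0,1.]])
    p,_=cv2.projectPoints(P,cv2.Rodrigues(np.array(f['R'],float))[0],np.array(f['t'],float),K,np.array(f['dist_coeffs'],float))
    p=p.reshape(n,n,2).astype(np.float32)
    return cv2.remap(f['img'],p[...,0],p[...,1],cv2.INTER_CUBIC)
def topix(x,y,cx,cy,w=300,sc=2): return ((cy+w/2-y)*sc,(cx+w/2-x)*sc)
def box(im,x,y,yaw,L,W,cx,cy,col=(255,0,0),w=300,sc=2):
    c,s=np.cos(yaw),np.sin(yaw)
    pts=[topix(x+c*a*L/2-s*b*W/2,y+s*a*L/2+c*b*W/2,cx,cy,w,sc) for a,b in((1,1),(1,-1),(-1,-1),(-1,1))]
    cv2.polylines(im,[np.round(pts).astype(int)],True,col,1)
E
python3 - <<'E'
from rig import r, grab_frame, spotter
from h import *
from math import *
for c in('top','side'):
    f=grab_frame(c)
    out=[]
    for z,x,y in((50,518,-247),(32,535,209)):
        im=rect(f,z,x,y,300,1.34 and 1)
        im=cv2.resize(im,(400,400),interpolation=cv2.INTER_CUBIC)
        out.append(im)
    # model overlays
    for k,(x,y,yaw,L,W) in enumerate(((518,-247,.29,190,90),(535,209,.24,216,116))):
        cc,s=cos(yaw),sin(yaw)
        pts=[((150-(s*a*L/2+cc*b*W/2))*4/3,(150-(cc*a*L/2-s*b*W/2))*4/3) for a,b in((1,1),(1,-1),(-1,-1),(-1,1))]
        cv2.polylines(out[k],[np.round(pts).astype(int)],True,(255,0,0),1)
    cv2.imwrite(f'pics/rect_{c}.png',np.hstack(out)[:,:,::-1])
E
```

```text
(no output)
```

View pics/rect_top.png

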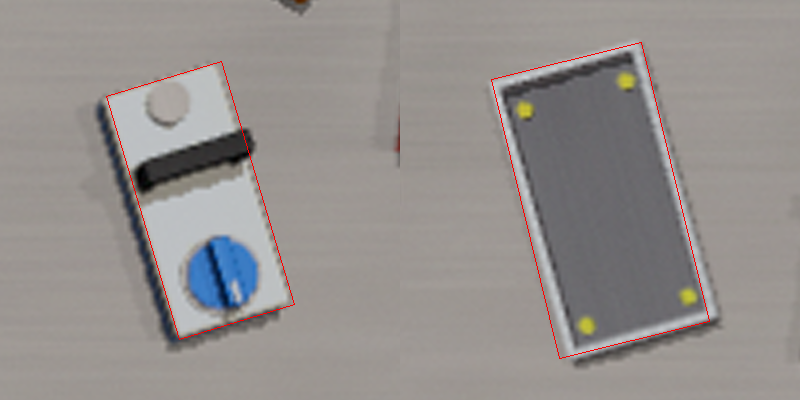

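View pics/rect_side.png

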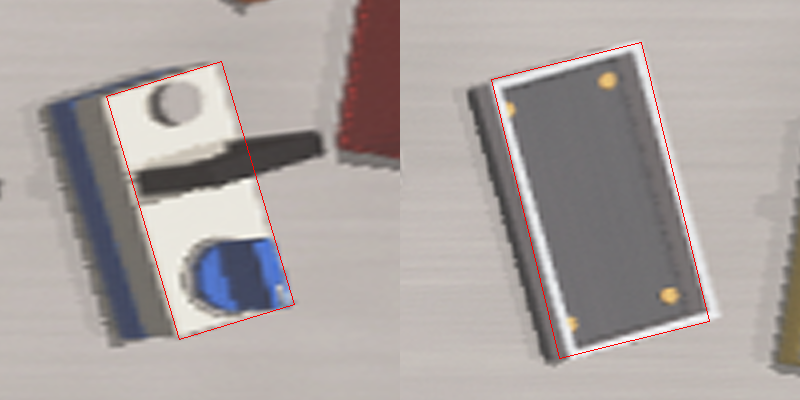

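```bash
cat > mv.py <<'E'
import numpy as np
def rel(p,yaw,P,YAW):
    d=np.array(P,float)-np.array(p,float); c,s=np.cos(yaw),np.sin(yaw)
    t=-((YAW-yaw+np.pi)%(2*np.pi)-np.pi)/np.pi
    return [round(v,4) for v in ((c*d[0]+s*d[1])/1e3,(s*d[0]-c*d[1])/1e3,-d[2]/1e3,t)]
def fwd(p,yaw,m):
    c,s=np.cos(yaw),np.sin(yaw); m=np.array(m)*1e3
    return [p[0]+c*m[0]+s*m[1],p[1]+s*m[0]-c*m[1],p[2]-m[2]],yaw-m[3]/1e3*np.pi
E
python3 - <<'E'
from rig import r, grab_frame, spotter
from h import *
from mv import *
print(rel([279.034,559.258,404.681],2.6788,[543,-239.5,400],1.861))
f=grab_frame('top'); o=[]
for yaw,x,y in((.262,535,207),(.262,536,206)):
    im=rect(f,32,535,209,200*1.3.__int__() if 0 else 260,1)
    im=cv2.resize(im,(390*1,390),interpolation=cv2.INTER_CUBIC)
    c,s=np.cos(yaw),np.sin(yaw)
    for L,W in((216,116),(204,104)):
        pts=[((130-(y-209+s*a*L/2+c*b*W/2))*1.5,(130-(x-535+c*a*L/2-s*b*W/2))*1.5) for a,b in((1,1),(1,-1),(-1,-1),(-1,1))]
        cv2.polylines(im,[np.round(pts).astype(int)],True,(255,0,0),1)
    o.append(im)
cv2.imwrite('pics/cr.png',np.hstack(o)[:,:,::-1])
E
```

```text
[np.float64(-0.5928), np.float64(-0.5969), np.float64(0.0047), 0.2603]
```

View pics/cr.png

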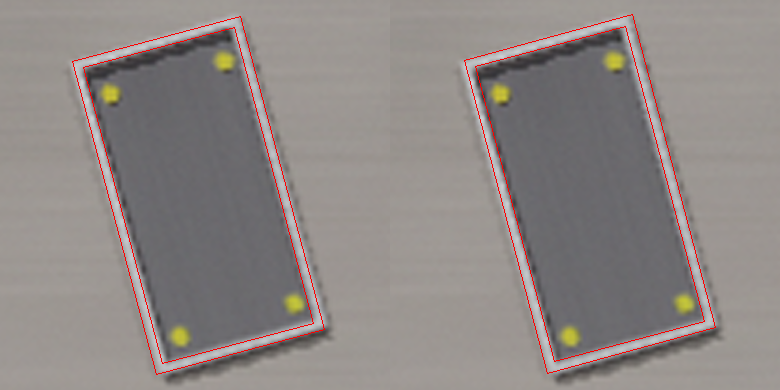

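The left overlay fits, so the cradle is at (535, 207) with yaw 0.262. The blue box is at (518, -247) with yaw 0.29. Now I'll move above the handle.

Call:
apply_moves --motion "0 -0.593 -0.597 0.005 0.26; 0 -0.593 -0.597 0.005 0.26; 0 -0.593 -0.597 0.005 0.26; 0 -0.593 -0.597 0.005 0.26; 0 -0.593 -0.597 0.005 0.26; 0 -0.593 -0.597 0.005 0.26; 0 -0.593 -0.597 0.005 0.26; 0 -0.593 -0.597 0.005 0.26; 0 -0.593 -0.597 0.005 0.26; 0 -0.593 -0.597 0.005 0.26; 0 -0.593 -0.597 0.005 0.26; 0 -0.593 -0.597 0.005 0.26; 0 -0.593 -0.597 0.005 0.26; 0 -0.593 -0.597 0.005 0.26; 0 -0.593 -0.597 0.005 0.26; 0 -0.593 -0.597 0.005 0.26; 0 -0.593 -0.597 0.005 0.26; 0 -0.593 -0.597 0.005 0.26; 0 -0.593 -0.597 0.005 0.26; 0 -0.593 -0.597 0.005 0.26" --squeeze 60

```text
clock: 2.42
eef_pos: [540.7, -234.2, 399.9]
tcp_rot: [3.141, 0.0, 1.862]
contact_force: [1.6, 0.2, 0.6]
opening: 0.499
```

Call:
apply_moves --motion "0 0 0 0 0; 0 0 0 0 0"

```text
clock: 2.58
eef_pos: [540.8, -234.0, 399.3]
tcp_rot: [-3.141, -0.0, 1.859]
contact_force: [-0.7, 0.6, -1.1]
opening: 0.501
```

Run:
```python
from rig import r, grab_frame, spotter
from mv import *
import cv2
s=r.sense();p=s['eef_pos'];y=s['tcp_rot'][2];print(s['clock'],p,s['tcp_rot'],s['opening'])
print(rel(p,y,[543,-239.5,399.5],1.861))
for c in('top','side'):
    f=grab_frame(c); cv2.imwrite(f'pics/{c}1.png',f['img'][:,:,::-1])
    for q in('blue_handle','blue_grip'): print(c,q,[[round(v) for v in d['point']] for d in spotter.place_of(q,c)])
```

```text
2.5833 [ 540.76675127 -234.00576463  399.34368017] [-3.14145146e+00 -6.09037183e-05  1.85890949e+00] 0.5013065850727592
[np.float64(-0.0059), np.float64(0.0006), np.float64(-0.0002), np.float64(-0.0007)]
top blue_handle [[541, -241, 94], [751, -302, 92], [536, 206, 13]]
top blue_grip [[796, -232, 66], [543, -237, 92], [504, 2, 30]]
side blue_handle [[544, -236, 94], [752, -304, 90]]
side blue_grip [[801, -233, 73], [756, -83, 1]]
```

View pics/side1.png

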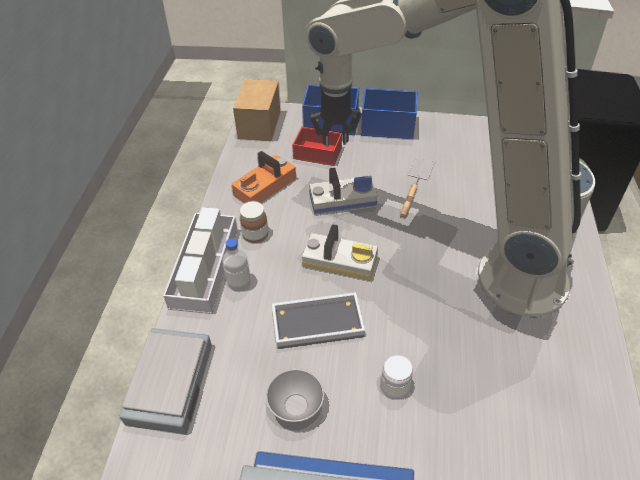

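The side view shows the gripper above the blue cartridge's handle, with the scene undisturbed. I'll descend and grip.

Call:
apply_moves --motion "0 -0.006 0 0.03 0; 0 -0.006 0 0.06 0; 0 -0.006 0 0.09 0; 0 -0.006 0 0.115 0; 0 -0.006 0 0.135 0; 0 -0.006 0 0.15 0; 0 -0.006 0 0.156 0; 0 -0.006 0 0.156 0; 0 -0.006 0 0.156 0"

```text
clock: 3.63
eef_pos: [542.6, -237.4, 244.3]
tcp_rot: [3.141, 0.0, 1.863]
contact_force: [0.1, 1.1, 0.4]
opening: 0.502
```

Call:
apply_moves --motion "-1 0 0 0 0; -1 0 0 0 0; -1 0 0 0 0; -1 0 0 0 0; -1 0 0 0 0; -1 0 0 0 0; -1 0 0 0 0; -1 0 0 0 0" --squeeze 70

```text
clock: 4.3
eef_pos: [542.7, -237.9, 245.3]
tcp_rot: [3.14, 0.001, 1.862]
contact_force: [-1.7, -0.3, 7.4]
opening: 0.202
```

Call:
apply_moves --motion "-1 0 0 -0.01 0; -1 0 0 -0.025 0; -1 0 0 -0.05 0; -1 0 0 -0.08 0; -1 0 0 -0.11 0; -1 0 0 -0.135 0; -1 0 0 -0.15 0; -1 0 0 -0.155 0; -1 0 0 -0.155 0; -1 0 0 -0.155 0"

```text
clock: 5.13
eef_pos: [541.7, -237.4, 397.8]
tcp_rot: [-3.141, -0.001, 1.862]
contact_force: [0.2, -0.8, -7.6]
opening: 0.2
```

Run:
```python
from rig import r, grab_frame, spotter
from mv import *
import cv2
s=r.sense();p=s['eef_pos'];y=s['tcp_rot'][2];print(s['clock'],p,s['tcp_rot'],s['opening'],s['contact_force'])
for c in('top','side'):
    f=grab_frame(c); cv2.imwrite(f'pics/{c}2.png',f['img'][:,:,::-1])
```

```text
5.1333 [ 541.72308289 -237.44325279  397.82197621] [-3.14051427e+00 -1.06856132e-03  1.86188668e+00] 0.2002524420386526 [ 0.20697533 -0.75552479 -7.592447  ]
```

View pics/side2.png

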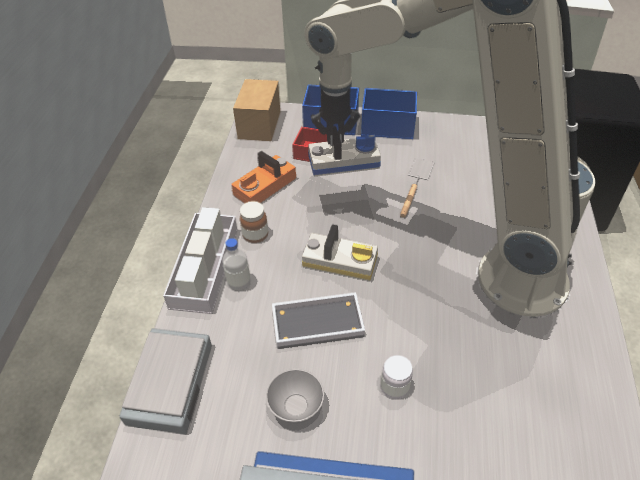

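View pics/top2.png

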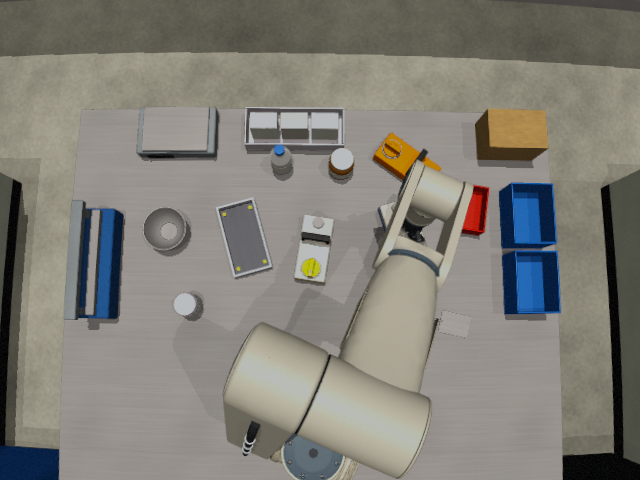

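The cartridge is held level, at about (345,155) in the side view, and its underside is roughly 150 mm up. I'll carry it over the cradle.

Run:
```python
from mv import *
print(rel([541.7,-237.5,398],1.8618,[558.6,215.4,398],1.833))
```

```text
[np.float64(0.429), np.float64(0.1461), np.float64(-0.0), 0.0092]
```

Call:
apply_moves --motion "-1 0.015 0.005 0 0; -1 0.045 0.015 0 0; -1 0.08 0.027 0 0; -1 0.115 0.039 0 0; -1 0.15 0.051 0 0.009; -1 0.185 0.063 0 0.009; -1 0.22 0.075 0 0.009; -1 0.255 0.087 0 0.009; -1 0.29 0.099 0 0.009; -1 0.325 0.111 0 0.009; -1 0.36 0.123 0 0.009; -1 0.39 0.133 0 0.009; -1 0.415 0.141 0 0.009; -1 0.425 0.145 0 0.009; -1 0.429 0.146 0 0.009; -1 0.429 0.146 0 0.009; -1 0.429 0.146 0 0.009; -1 0.429 0.146 0 0.009"

```text
clock: 6.73
eef_pos: [558.9, 213.9, 398.4]
tcp_rot: [-3.141, 0.001, 1.833]
contact_force: [-0.1, -0.4, -8.0]
opening: 0.199
```

Run:
```python
from rig import r, grab_frame, spotter
from h import *
import cv2
s=r.sense();p=s['eef_pos'];print(s['clock'],p,s['tcp_rot'],s['opening'],s['contact_force'])
o=[]
for c in('top','side'):
    f=grab_frame(c); cv2.imwrite(f'pics/{c}3.png',f['img'][:,:,::-1])
    for q in('blue_center','blue_handle','blue_grip'): print(c,q,[([round(v) for v in d['point']],d['conf']) for d in spotter.place_of(q,c)])
    im=rect(f,202,535,207,260,1); im=cv2.resize(im,(390,390),interpolation=cv2.INTER_CUBIC)
    yaw=.262;cc,ss=np.cos(yaw),np.sin(yaw)
    pts=[((130-(ss*a*95+cc*b*45))*1.5,(130-(cc*a*95-ss*b*45))*1.5) for a,b in((1,1),(1,-1),(-1,-1),(-1,1))]
    cv2.polylines(im,[np.round(pts).astype(int)],True,(255,0,0),1); o.append(im)
cv2.imwrite('pics/r3.png',np.hstack(o)[:,:,::-1])
```

```text
6.7333 [558.8751071  213.91882683 398.35198525] [-3.14058934e+00  6.26038425e-04  1.83274899e+00] 0.19875664512913255 [-0.07151985 -0.38361565 -7.9658424 ]
top blue_center [([534, 205, 176], 0.75)]
top blue_handle [([753, -303, 94], 0.87), ([554, 215, 244], 0.54)]
top blue_grip [([800, -231, 64], 0.64)]
side blue_center [([536, 210, 175], 0.92), ([766, -280, 28], 0.79)]
side blue_handle [([564, 214, 245], 0.69)]
side blue_grip [([474, 193, 226], 0.82), ([804, -232, 72], 0.58)]
```

View pics/r3.png

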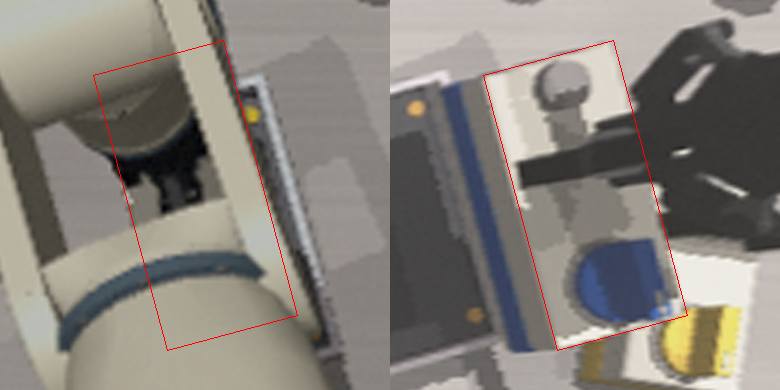

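View pics/side3.png

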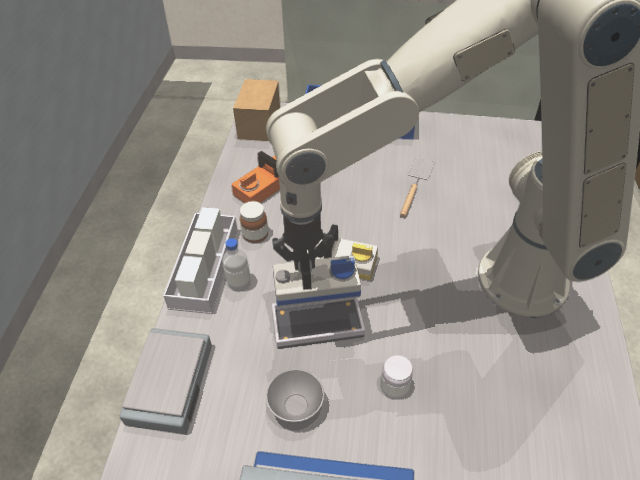

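In the side view the overlay of the box over the cradle matches to within about 2 mm. Now I'll lower it to just above the rim.

Call:
apply_moves --motion "-1 0 0 0.02 0; -1 0 0 0.045 0; -1 0 0 0.07 0; -1 0 0 0.09 0; -1 0 0 0.105 0; -1 0 0 0.112 0; -1 0 0 0.115 0; -1 0 0 0.115 0; -1 0 0 0.115 0"

```text
clock: 7.88
eef_pos: [559.5, 215.3, 284.7]
tcp_rot: [3.14, -0.0, 1.834]
contact_force: [0.3, 0.2, -7.2]
opening: 0.2
```

Run:
```python
from rig import r, grab_frame, spotter
from h import *
import cv2
s=r.sense();p=s['eef_pos'];print(s['clock'],p,s['tcp_rot'],s['opening'],s['contact_force'])
f=grab_frame('side')
print([[round(v) for v in d['point']] for d in spotter.place_of('blue_center','side')])
o=[]
for z,L,W in((p[2]-195,190,90),(32,216,116)):
    im=rect(f,z,535,207,260,1); im=cv2.resize(im,(390,390),interpolation=cv2.INTER_CUBIC)
    yaw=.262;cc,ss=np.cos(yaw),np.sin(yaw)
    pts=[((130-(ss*a*L/2+cc*b*W/2))*1.5,(130-(cc*a*L/2-ss*b*W/2))*1.5) for a,b in((1,1),(1,-1),(-1,-1),(-1,1))]
    cv2.polylines(im,[np.round(pts).astype(int)],True,(255,0,0),1); o.append(im)
cv2.imwrite('pics/r4.png',np.hstack(o)[:,:,::-1])
```

```text
7.8833 [559.4630202  215.29873098 284.65649258] [ 3.14020488e+00 -1.12465629e-04  1.83367327e+00] 0.20038392699104385 [ 0.29201659  0.22187132 -7.20888898]
[[534, 212, 61], [767, -281, 27]]
```

View pics/r4.png

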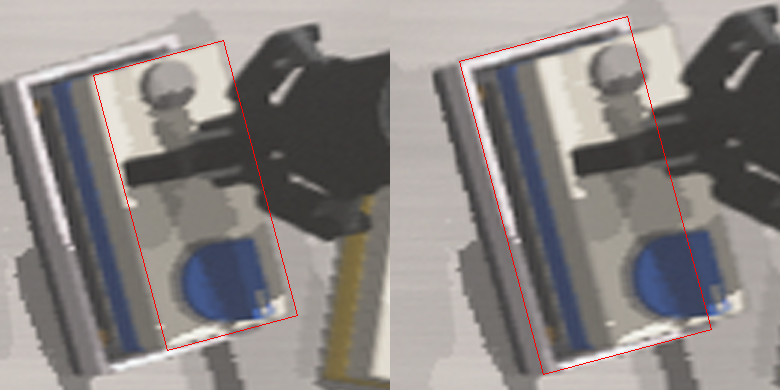

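Call:
apply_moves --motion "-1 0 0 0.006 0; -1 0 0 0.012 0; -1 0 0 0.018 0; -1 0 0 0.022 0; -1 0 0 0.025 0; -1 0 0 0.027 0; -1 0 0 0.028 0; -1 0 0 0.028 0; -1 0 0 0.028 0"

```text
clock: 8.73
eef_pos: [558.7, 215.1, 257.2]
tcp_rot: [-3.141, 0.0, 1.834]
contact_force: [-7.9, -2.1, 13.0]
opening: 0.2
```

It has touched the floor at the expected height. I'll release it.

Call:
apply_moves --motion "-0.2 0 0 0 0; -0.1 0 0 0 0; 0 0 0 0 0; 0 0 0 0 0; 0 0 0 0 0; 0 0 0 0 0"

```text
clock: 9.23
eef_pos: [559.1, 215.2, 255.7]
tcp_rot: [3.141, -0.0, 1.834]
contact_force: [-0.1, 0.1, -0.5]
opening: 0.501
```

Call:
apply_moves --motion "0 0 0 -0.015 0; 0 0 0 -0.035 0; 0 0 0 -0.065 0; 0 0 0 -0.1 0; 0 0 0 -0.13 0; 0 0 0 -0.145 0; 0 0 0 -0.15 0; 0 0 0 -0.15 0"

```text
clock: 9.9
eef_pos: [559.2, 215.2, 406.9]
tcp_rot: [3.139, -0.0, 1.834]
contact_force: [0.0, 0.5, 0.1]
opening: 0.499
```

Run:
```python
from rig import r, grab_frame, spotter
from h import *
import cv2
s=r.sense();p=s['eef_pos'];print(s['clock'],p,s['tcp_rot'],s['opening'],s['contact_force'])
o=[]
for c in('top','side'):
    f=grab_frame(c); cv2.imwrite(f'pics/{c}5.png',f['img'][:,:,::-1])
    for q in('blue_center','blue_handle','blue_grip'): print(c,q,[([round(v) for v in d['point']],d['conf']) for d in spotter.place_of(q,c)])
    im=rect(f,62,535,207,260,1); im=cv2.resize(im,(390,390),interpolation=cv2.INTER_CUBIC)
    yaw=.262;cc,ss=np.cos(yaw),np.sin(yaw)
    pts=[((130-(ss*a*95+cc*b*45))*1.5,(130-(cc*a*95-ss*b*45))*1.5) for a,b in((1,1),(1,-1),(-1,-1),(-1,1))]
    cv2.polylines(im,[np.round(pts).astype(int)],True,(255,0,0),1); o.append(im)
cv2.imwrite('pics/r5.png',np.hstack(o)[:,:,::-1])
```

```text
9.9 [559.23265744 215.24260238 406.94576792] [ 3.13908172e+00 -2.67061256e-04  1.83367837e+00] 0.4985273319920987 [0.03284396 0.4855726  0.06145101]
top blue_center [([769, -288, 23], 0.98), ([536, 204, 38], 0.61)]
top blue_handle [([754, -301, 92], 0.63), ([555, 213, 106], 0.54)]
top blue_grip [([799, -231, 71], 0.75)]
side blue_center [([534, 209, 35], 0.8)]
side blue_handle [([560, 216, 105], 0.87), ([748, -304, 90], 0.61), ([536, 210, 35], 0.21)]
side blue_grip [([805, -234, 73], 0.88), ([472, 194, 85], 0.7), ([563, 218, 102], 0.69)]
```

View pics/r5.png

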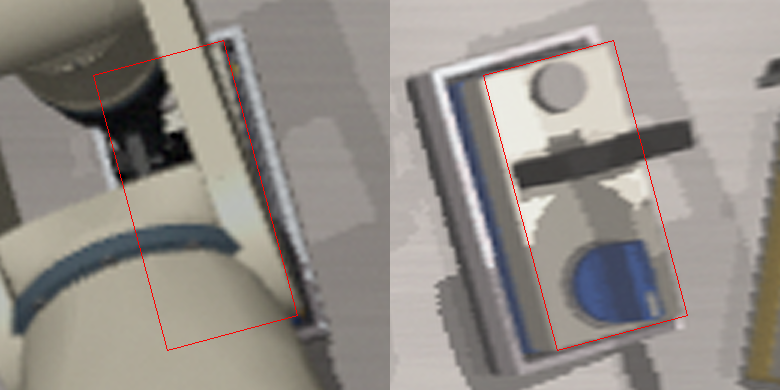

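View pics/side5.png

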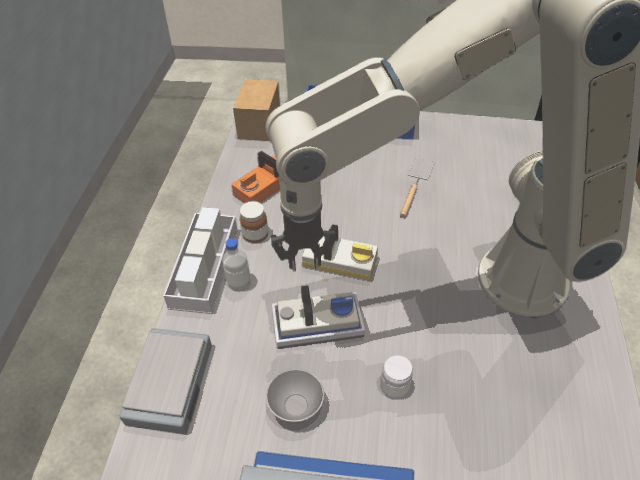

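The side view at (318,315) shows the cartridge seated inside the rim, and the overlay agrees to about 2 mm. Now I'll go above the knob.

Run:
```python
from mv import *
print(rel([559.2,215.2,407],1.8337,[477,192,330],3.404))
```

```text
[np.float64(-0.001), np.float64(-0.0854), np.float64(0.077), -0.4998]
```

Call:
apply_moves --motion "0 -0.001 -0.03 0 -0.03; 0 -0.001 -0.06 0 -0.07; 0 -0.001 -0.085 0 -0.11; 0 -0.001 -0.085 0.01 -0.15; 0 -0.001 -0.085 0.02 -0.19; 0 -0.001 -0.085 0.03 -0.23; 0 -0.001 -0.085 0.04 -0.27; 0 -0.001 -0.085 0.05 -0.31; 0 -0.001 -0.085 0.06 -0.35; 0 -0.001 -0.085 0.07 -0.39; 0 -0.001 -0.085 0.077 -0.43; 0 -0.001 -0.085 0.077 -0.47; 0 -0.001 -0.085 0.077 -0.5; 0 -0.001 -0.085 0.077 -0.5; 0 -0.001 -0.085 0.077 -0.5; 0 -0.001 -0.085 0.077 -0.5; 0 -0.001 -0.085 0.077 -0.5"

```text
clock: 11.72
eef_pos: [477.2, 192.1, 328.7]
tcp_rot: [-3.142, 0.0, -2.881]
contact_force: [0.3, 0.0, 0.1]
opening: 0.501
```

Run:
```python
from rig import r, grab_frame, spotter
from h import *
import cv2
s=r.sense();p=s['eef_pos'];print(s['clock'],p,s['tcp_rot'],s['qpos'],s['opening'])
for c in('top','side'):
    f=grab_frame(c)
    for q in('blue_center','blue_grip'): print(c,q,[([round(v) for v in d['point']],d['conf']) for d in spotter.place_of(q,c)])
cv2.imwrite('pics/s6.png',cv2.resize(f['img'][190:370,220:460,::-1],(720,540),interpolation=cv2.INTER_CUBIC))
```

```text
11.7167 [477.16955092 192.09984359 328.74407092] [-3.14158198e+00  3.35993662e-05 -2.88105903e+00] [ 3.79818908e-01  2.73752150e-01  1.93921893e+00 -1.82317245e-05
  9.28589485e-01 -1.45150012e+00] 0.5008467410857076
top blue_center [([766, -291, 19], 0.91)]
top blue_grip [([798, -230, 65], 0.82), ([477, 194, 87], 0.72)]
side blue_center [([768, -279, 28], 0.87), ([535, 212, 34], 0.77)]
side blue_grip [([474, 194, 84], 0.8), ([804, -236, 72], 0.7)]
```

View pics/s6.png

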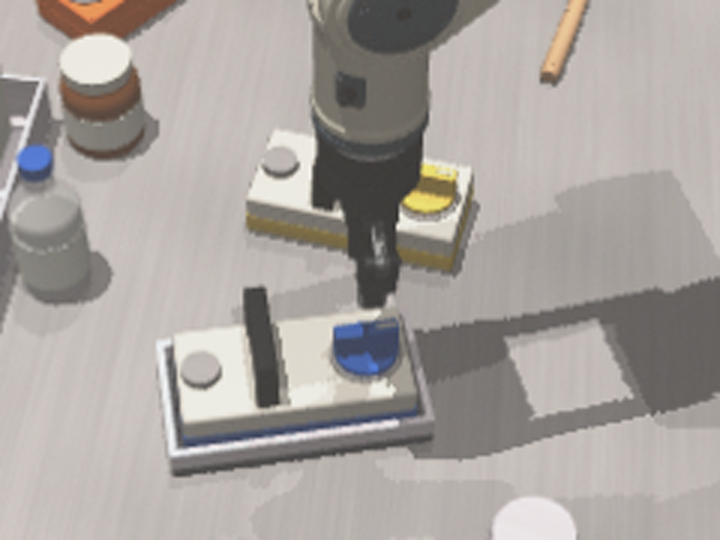

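The gripper is aligned above the blue knob, at about (365,345) in the crop. I'll descend and grip the bar.

Call:
apply_moves --motion "0 0 -0.001 0.02 0; 0 0 -0.001 0.04 0; 0 0 -0.001 0.058 0; 0 0 -0.001 0.07 0; 0 0 -0.001 0.078 0; 0 0 -0.001 0.08 0; 0 0 -0.001 0.08 0; 0 0 -0.001 0.08 0"

```text
clock: 12.68
eef_pos: [477.7, 191.2, 249.3]
tcp_rot: [3.142, 0.001, -2.879]
contact_force: [0.2, 0.2, 0.3]
opening: 0.501
```

Call:
apply_moves --motion "-1 0 0 0 0; -1 0 0 0 0; -1 0 0 0 0; -1 0 0 0 0; -1 0 0 0 0; -1 0 0 0 0; -1 0 0 0 0; -1 0 0 0 0" --squeeze 30

```text
clock: 13.35
eef_pos: [477.7, 191.4, 249.4]
tcp_rot: [3.141, 0.001, -2.879]
contact_force: [-2.4, 1.5, 6.9]
opening: 0.155
```

Call:
apply_moves --motion "-1 0 0 0 0.02; -1 0 0 0 0.04; -1 0 0 0 0.06; -1 0 0 0 0.08; -1 0 0 0 0.1; -1 0 0 0 0.12; -1 0 0 0 0.14; -1 0 0 0 0.16; -1 0 0 0 0.18; -1 0 0 0 0.2; -1 0 0 0 0.22; -1 0 0 0 0.24; -1 0 0 0 0.26; -1 0 0 0 0.28; -1 0 0 0 0.3; -1 0 0 0 0.32; -1 0 0 0 0.34; -1 0 0 0 0.36; -1 0 0 0 0.36"

```text
clock: 14.93
eef_pos: [477.6, 190.8, 249.4]
tcp_rot: [-3.142, 0.001, 2.27]
contact_force: [-1.8, -3.4, 10.2]
opening: 0.153
```

Run:
```python
from rig import r, grab_frame, spotter
import cv2
s=r.sense();print(s['clock'],s['eef_pos'],s['tcp_rot'],s['contact_force'],s['wrist_torque'],s['opening'])
f=grab_frame('side')
cv2.imwrite('pics/s7.png',cv2.resize(f['img'][260:360,250:390,::-1],(700,500),interpolation=cv2.INTER_CUBIC))
```

```text
14.9333 [477.56831154 190.81622448 249.44967912] [-3.14153943e+00  8.84409304e-04  2.27033935e+00] [-1.75425312 -3.43654043 10.1766203 ] [-0.62620392  0.28566422  0.20452261] 0.1530656056833162
```

View pics/s7.png

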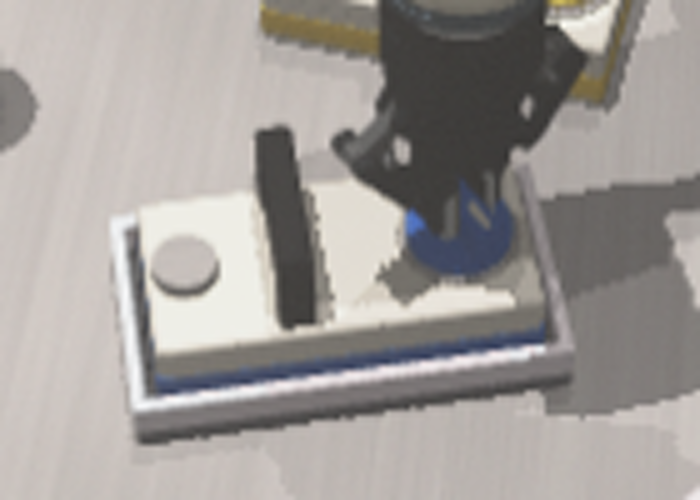

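Call:
apply_moves --motion "-1 0 0 0 0.01; -1 0 0 0 0.02; -1 0 0 0 0.03; -1 0 0 0 0.04; -1 0 0 0 0.05; -1 0 0 0 0.05; -1 0 0 0 0.05"

```text
clock: 15.57
eef_pos: [477.8, 191.5, 249.5]
tcp_rot: [3.14, 0.0, 2.118]
contact_force: [-0.8, 1.9, 6.3]
opening: 0.156
```

Run:
```python
from rig import r, grab_frame, spotter
import cv2
s=r.sense();print(s['clock'],s['eef_pos'],s['tcp_rot'],s['contact_force'],s['wrist_torque'],s['opening'])
f=grab_frame('side')
cv2.imwrite('pics/s8.png',cv2.resize(f['img'][260:360,250:390,::-1],(700,500),interpolation=cv2.INTER_CUBIC))
```

```text
15.5667 [477.75257658 191.48130094 249.47407075] [3.14014747e+00 4.37095726e-04 2.11795732e+00] [-0.77905613  1.91409192  6.25286074] [0.34948299 0.26535882 0.83319845] 0.15643282432110436
```

View pics/s8.png

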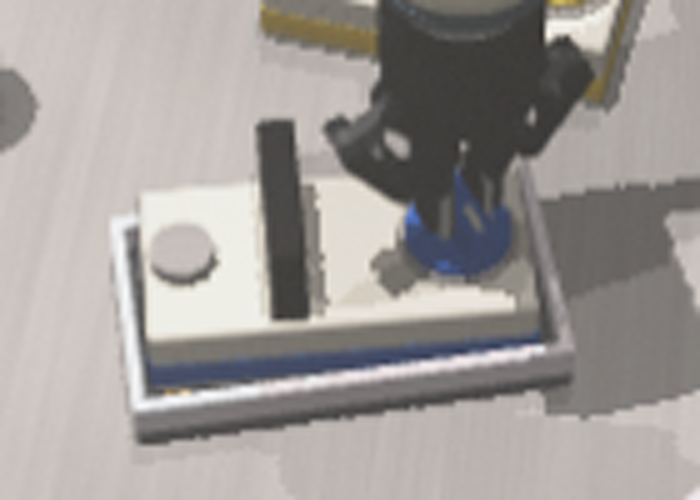

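The torque rose from 0.20 to 0.83 N m and the box turned against the rim, so the knob is at its stop. I'll press slightly further, hold, then open fully so it can spring back.

Call:
apply_moves --motion "-1 0 0 0 0.01; -1 0 0 0 0.015; -1 0 0 0 0.015; -1 0 0 0 0.015; -1 0 0 0 0.015"

```text
clock: 16.03
eef_pos: [477.7, 191.6, 249.5]
tcp_rot: [3.14, 0.001, 2.072]
contact_force: [-1.6, 2.3, 7.0]
opening: 0.156
```

Run:
```python
from rig import r
s=r.sense();print(s['clock'],s['eef_pos'],s['tcp_rot'],s['contact_force'],s['wrist_torque'],s['opening'])
```

```text
16.0333 [477.73307956 191.57412733 249.51855269] [3.14010002e+00 6.30965470e-04 2.07243396e+00] [-1.61608665  2.31853541  6.95900652] [0.49166677 0.2614372  1.44840226] 0.1564358260256363
```

Call:
apply_moves --motion "1 0 0 0 0; 1 0 0 0 0; 1 0 0 0 0; 1 0 0 0 0; 1 0 0 0 0; 1 0 0 0 0; 1 0 0 0 0; 1 0 0 0 0; 1 0 0 0 0; 1 0 0 0 0"

```text
clock: 16.87
eef_pos: [477.4, 191.1, 248.7]
tcp_rot: [-3.142, 0.0, 2.069]
contact_force: [0.0, -0.4, -0.9]
opening: 1.002
```

Run:
```python
from rig import r, grab_frame, spotter
import cv2
s=r.sense();print(s['clock'],s['eef_pos'],s['tcp_rot'],s['contact_force'],s['wrist_torque'],s['opening'])
f=grab_frame('side')
cv2.imwrite('pics/s9.png',cv2.resize(f['img'][260:360,250:390,::-1],(700,500),interpolation=cv2.INTER_CUBIC))
```

```text
16.8667 [477.43915342 191.09198866 248.7254216 ] [-3.14155104e+00  2.09030144e-05  2.06926889e+00] [ 0.03515115 -0.41714399 -0.85188958] [-0.01991059  0.00492106 -0.01564947] 1.0017126963621967
```

View pics/s9.png

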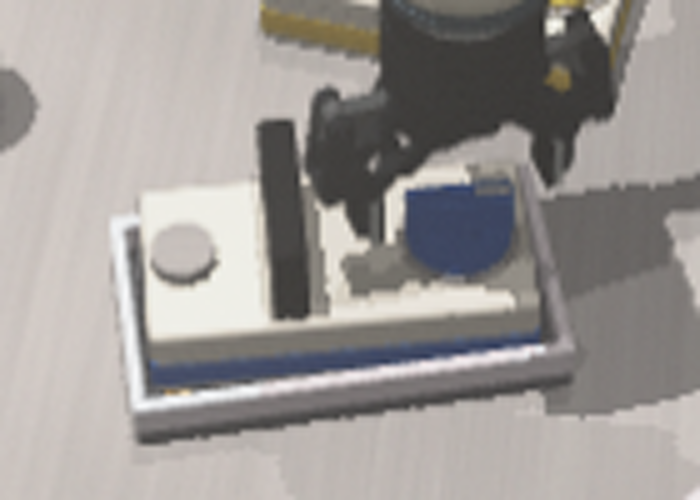

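The knob has sprung back: its bar lies along the box, at about (460,190) in the crop, and the fingers are free of it. I'll retreat straight up.

Call:
apply_moves --motion "1 0 0 -0.015 0; 1 0 0 -0.035 0; 1 0 0 -0.065 0; 1 0 0 -0.1 0; 1 0 0 -0.135 0; 1 0 0 -0.155 0; 1 0 0 -0.16 0; 1 0 0 -0.16 0; 1 0 0 -0.16 0; 1 0 0 -0.16 0"

```text
clock: 17.75
eef_pos: [476.9, 190.9, 407.1]
tcp_rot: [-3.139, -0.0, 2.069]
contact_force: [0.4, 0.3, -0.6]
opening: 0.998
```

Run:
```python
from rig import r, grab_frame, spotter
from h import *
import cv2
s=r.sense();print(s['clock'],s['eef_pos'],s['contact_force'])
f=grab_frame('top'); f=grab_frame('side')
for q in('blue_center','yellow_center'): print(q,[([round(v) for v in d['point']],d['conf']) for d in spotter.place_of(q,'side')])
a=cv2.resize(f['img'],(480,360))
im=rect(f,62,535,207,240,1); im=cv2.resize(im,(320,320),interpolation=cv2.INTER_CUBIC); k=320/240
for yaw,col in((.262,(255,0,0)),):
    cc,ss=np.cos(yaw),np.sin(yaw)
    pts=[((120-(ss*A*95+cc*b*45))*k,(120-(cc*A*95-ss*b*45))*k) for A,b in((1,1),(1,-1),(-1,-1),(-1,1))]
    cv2.polylines(im,[np.round(pts).astype(int)],True,col,1)
im=np.vstack([im,np.zeros((40,320,3),np.uint8)])
cv2.imwrite('pics/fin.png',np.hstack([a,im])[:,:,::-1])
```

```text
17.75 [476.90512256 190.91297133 407.07055525] [ 0.38761182  0.29245009 -0.62220034]
blue_center [([536, 210, 33], 0.96), ([770, -281, 30], 0.76)]
yellow_center [([506, 0, 25], 0.67), ([475, 187, 88], 0.53)]
```

View pics/fin.png

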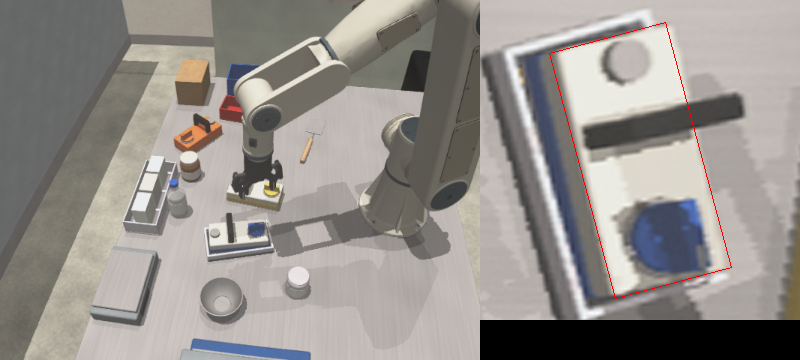

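```bash
python3 -c "
from rig import r
print(r.sign_off())"
```

```text
the job is handed in; nothing more can be done
None
```

I lifted the blue cartridge by its black handle, set it down in the cradle, let go, then twisted its knob clockwise to the stop and released it. The job was handed in at about 18 s of the 58 s allowed; no verdict is reported.

- **Docking:** the last side view shows the cartridge seated inside the rim. The network puts its centre at (536, 210, 33) mm. The cradle centre I fitted is (535, 207) mm, and the centre should sit 37 mm up when docked, so both agree within the network's error of about 4 mm.
- **Knob stop:** I turned the gripper about 1.3 rad. The wrist torque rose from 0.20 N m, about what the spring gives, to 1.45 N m. The box also turned against the rim, so I take the knob to have reached its stop; its angle could not be read directly.
- **Spring-back:** after I opened the fingers fully, the knob's bar lay along the box again. The gripper then backed off straight up and shows only sensor-noise forces.
- **Small misalignment:** the twist left the cartridge turned by roughly 0.06 rad, with its centre about 3 mm off, both within the cradle's play.
- **Everything else:** nothing else appears moved in the last picture. The yellow cartridge reads (506, 0, 25) mm, against (502, -1, 27) mm at the start. I did not measure the other objects. In the top view the arm hid the docked cartridge, so the final checks rest on the side camera.

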